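# Take the squeeze-and-turn safety cap off a flux-remover jar

### The arm

A 6-joint arm with a two-finger parallel gripper is mounted at the origin on a cart in front of the work surface, level with it; the furniture and walls round the work are solid. World frame = base frame: x ahead of the robot, y to its left, z up, the work surface at z = 0. Lengths are in m, angles in rad, forces in N, time in s.
With the tool pointing down it reaches from about 0.425 to 0.95 m from the base axis. Payload 14.7 kg.
Tool frame: the origin (TCP) lies between the finger pads; the fingertips stand 19 mm ahead of it and the grasp point (between the pads) is the TCP; z points along the fingers, y is the line along which they close (so a half turn about z gives the same grasp; the last joint's range is limited). The gripper opens to 85 mm and grips with 20 to 120 N. Pads are 22 mm wide; open, the fingers measure 114 mm over their backs; the gripper's body (76 mm by 85 mm) begins 54 mm behind the grasp point. The pads swing forward as they close: fully open they stand 13 mm farther back than shut.
Start: joints at [-1.203, 0.48, 1.596, -0, 1.065, -0.047], TCP at [0.262, -0.595, 0.25] pointing down, gripper open.
Joint ranges: [-2.75, 2.75], [-0.82, 2.05], [0.23, 2.67], [-1.56, 4.7], [0.09, 2.69], [-2.92, 2.92]. Speed limits (rad/s): [1.89, 1.89, 2.39, 3.01, 3.01, 3.01].

### API

Orientations are given as a rotation vector (axis times angle).
In Python, from station import env, read_camera, camera_info gives the robot as it stands.
- The arm moves only by the tool send_rows, never from a script. Its argument "motion" is a list of rows, each an object of numbers: "dx", "dy", "dz": the shift along the tool's x, y, z each as a share of 0.12 m, from -1 to 1; "ax", "ay", "az": the turn, a rotation vector about the tool's x, y, z each as a share of 90 degrees, from -1 to 1; "hand": the opening, from 0 (shut) to 1 (fully open). A call has 1 to 5 rows; each row is the pose to reach, as a shift and turn from the pose commanded when the call began, along the tool's axes at that moment; what a row does not reach only later rows make up. A row lasts 1/10 s, in which the tool goes at most 50 mm and 8.59 degrees, less where a joint would pass 70% of its speed; a pose out of reach is approached as far as the arm can. A call with a number of a shift or a turn outside -1 to 1 is refused whole. A call with a gripper value outside its range is refused whole. The fingers move at their own pace and stop on an object; "squeeze" is the grip in N (left out, the last holds). Time passes only in rows, so rows that repeat a pose let the fingers close. It gives the time, the measured TCP pose, the force, the opening and the grip force at its end, in the units of the state.
- env.get_state(): the state, without advancing time (a new reading comes with each control period).
- read_camera(name): name is "side" or "top"; returns the picture (480x640x3 uint8, blue, green, red); there is no depth.
- camera_info(name): a dict with "mtx" (3x3 intrinsics, pixels), "R" (3x3) and "t" (3): a world point X has camera coordinates R X + t. Camera axes: x right, y down, z forward; pixel columns grow to the right and rows downward; lengths in m; the calibration is good to about 2 mm. A picture is of the moment at which its call begins. camera_info takes no time and is no camera call.
- env.sign_off(): hands the job in; it is judged then, once.
The state is a dict: "clock": time; "joint_pos": joint angles; "qvel": joint speeds; "joint_efforts": joint torques, N m; "tcp_pos": TCP position; "tool_rot": TCP orientation; "wrist_force": force on the tool from outside, world axes, zero at the start; "torque": the same for the moment, N m; "grip_width": opening from 0.0 (shut) to 1.0 (fully open); "grasp_force": force on a finger pad.
Only numpy, scipy, OpenCV 4.12 (cv2) and the standard library are available. Lean on these libraries where they do the work, as an engineer would, in place of code of your own. Each camera call takes 0.05 s, during which the arm holds its last target. There are 200 camera calls.

### The job

Uncap the new jar of flux remover that stands in the weighted holder: squeeze in the two side tabs of its safety cap, turn the cap anticlockwise by feel until its bayonet comes gently against the stop, and lift it off, leaving the jar seated in the holder. Stand the cap the right way up inside the steel drip tray, set it down gently and let go. Do not crush the tabs, force the bayonet, tug the jar up or disturb the other things on the bench.

Things in the scene. Friction and masses are not known exactly. Their poses are not given: they have to be found in the camera images.
- cap: black round safety cap on the jar, 43 mm wide, 36 mm tall, loose, 60 g. Origin: centre of its lower edge; z up. Grey finger tabs on opposite sides, at its +x (tab_a) and -x (tab_b). With both squeezed in it turns anticlockwise (from above) against light friction, about 0.1 N m, to its bayonet's stop, then lifts straight off: it clears the neck after rising 30 mm
- cap_pads (a point): point on the cap's axis at mid-height of the tab pads, 22.5 mm above the cap's origin. The pads are flat, 24 mm wide (along the cap's y), 23 mm tall (11 to 34 mm above the cap's origin), 58 mm apart over their outer faces, 50 mm when squeezed fully in
- tab_a (a joint): how far the +x tab is squeezed in, m: 0 = sprung out, 0.004 = fully in. Its spring takes 9 N to start and 14 N fully in. From 0.0025 on, the tooth below it clears the stop on the jar's shoulder; otherwise the cap is blocked after 3 to 10 degrees of turn. The tabs are crushed when both fingers together press with over 60 N (a 30 N grip); 16 to 22 N of grip is right
- tab_b (a joint): the same for the -x tab
- cap_lugs (a point): point on the cap's axis at the height of its two hidden lugs, 15 mm above its origin. At the bayonet's stop, and up to 0.08 rad before it, they lie in upright slots and the cap is free to rise; a sprung gasket (6 N) then pushes it up 2.5 mm. Leaning hard on the stop, they drag the jar up by friction: ease back 1 to 3 degrees before lifting
- jar_mouth (a point): centre of the jar's foil-sealed rim, 98 mm above its underside. The stop comes after 57 degrees of turn from where the cap's x axis lies along the jar's, +-25 degrees: it differs from jar to jar and no pose tells it (28 to 86 degrees from the starts that occur). It is felt: the torque rises by some 8 N m per rad. Pulling before it pulls the jar up
- jar: white square plastic jar, 66 x 66 mm, round neck 29 mm across, loose, 0.3 to 0.47 kg. Origin: centre of its underside; z up. The closed cap's origin is 70 mm above it. Over 45 N of contact force in all between cap and jar (11 N of it are the gasket's; about 0.4 N m against the stop) forces the bayonet
- jar_shoulder (a point): centre of the jar's shoulder, 68 mm above its underside. Two small stops stand on the shoulder, 25 to 30 mm from the axis, up to 10.5 mm above it: keep fingertips at least 10 mm above the closed cap's origin
- holder: heavy grey square bottle holder, 104 x 104 x 38 mm, fixed. Origin: centre of its underside. The jar stands in its square well (67.5 mm wide, floor 8 mm above the origin, so the seated jar's origin is 8 mm above the holder's) and cannot turn in it by more than about 1.5 degrees
- tray: bare steel drip tray with a low rim, 120 x 150 x 14 mm outside, walls 3 mm, fixed. Origin: centre of its underside; x across the 120 mm side, y along the 150 mm side. Its flat floor is 3 mm above the origin
- flux_bottle: small white needle bottle with a red cap, 34 mm wide, 95 mm tall, a bystander. Origin: centre of its underside
- tape_roll: amber tape roll lying flat, 60 mm wide, 16 mm high, a bystander. Origin: centre of its underside
- tip_tin: round white tin, 44 mm wide, 21 mm high, a bystander. Origin: centre of its underside
Not all that is in view belongs to the job. Leave any purple look-alike of the cap alone. Several things have the shape of the jar; the one meant has the colours described above.

How it is judged:
On the way, in this order (a step that is already met when the one before it is completed fails the run):
1. both tabs are squeezed in while the cap is still on the jar (value of joint each of tab_a, tab_b above 0.003 m and z of cap in the frame of jar below 0.075 m), for 0.2 s.
2. the cap is lifted clear of the neck while the jar stays in its holder (z of cap in the frame of jar above 0.1 m and z of jar in the frame of holder below 0.0115 m), for 0.2 s.
At the end, for the whole second after the job is handed in: the cap stands upright (within 0.1 rad) on the tray's floor, its centre within 35 mm of the tray's centre along the tray's x and 50 mm along y, its lower edge less than 4 mm above the floor, released and at rest; the jar still stands upright in the holder, no more than 3.5 mm above its seat, at rest (x of cap in the frame of tray between -0.035 and 0.035 m and y of cap in the frame of tray between -0.05 and 0.05 m and z of cap in the frame of tray below 0.007 m and angle between cap's own z axis and vertical below 0.1 rad and linear speed of each of cap, jar below 0.02 m/s and z of jar in the frame of holder below 0.0115 m and angle between jar's own z axis and vertical below 0.06 rad); the robot touches nothing.
It fails at once if the tabs are crushed: the fingers together press on the cap with more than 60 N (contact force between the fingers and cap above 60 N).
It fails at once if the bayonet is forced: more than 45 N of contact force between cap and jar (contact force between cap and jar above 45 N).
It fails at once if the jar is pulled up more than 6 mm out of its seat or tipped (z of jar in the frame of holder above 0.014 m or angle between jar's own z axis and vertical above 0.15 rad).
It fails at once if the cap is dropped (let go away from the jar, more than 12 mm above the tray's floor) or pressed onto the tray with over 40 N (contact force between cap and tray above 40 N or (horizontal distance between cap and jar above 0.05 m and z of cap in the frame of tray above 0.015 m and contact force between the fingers and cap below 0.3 N)).
It fails at once if the flux bottle, tape roll or tip tin is pushed more than 20 mm (distance of any of flux_bottle, tape_roll, tip_tin from where it was at the start of the episode above 0.02 m).
It also fails if it takes over 67 s, if anything falls off the work surface, if the arm or the gripper's body presses on something with over 40 N, if the wrist force passes 120 N, or if a joint passes its speed limit or range.

## Working session

There is one attempt and no reset: what is moved stays moved. The work goes in short steps, Python scripts to look and compute and a tool call to move; the robot and the scene stay as the last step left them, time stands still between calls to the robot, and variables do not carry over. Pictures are saved under pics/ and viewed, at most 10 in all, crops included, and the job is handed in when it is done.

Besides the shell and the picture viewer there is one more tool, called as name(argument=value, ...), one argument or row to a line, values as JSON. send_rows: Moves the arm, as the interface text tells. Its arguments: {"type":"object","properties":{"motion":{"type":"array","items":{"type":"object","properties":{"dx":{"type":"number"},"dy":{"type":"number"},"dz":{"type":"number"},"ax":{"type":"number"},"ay":{"type":"number"},"az":{"type":"number"},"hand":{"type":"number"}}}},"squeeze":{"type":"number"}},"required":["motion"]}

```bash
mkdir -p pics; cat > h.py <<'E'
import numpy as np, cv2
from station import env, read_camera, camera_info
def ray(cam,u,v):
    c=camera_info(cam);R=np.array(c["R"]);t=np.array(c["t"]).ravel();K=np.array(c["mtx"])
    d=R.T@np.linalg.solve(K,[u,v,1.]);return -R.T@t,d/np.linalg.norm(d)
def onz(cam,u,v,z):
    o,d=ray(cam,u,v);return o+d*(z-o[2])/d[2]
def tri(a,b):
    (o1,d1),(o2,d2)=ray("top",*a),ray("side",*b)
    s=np.linalg.lstsq(np.c_[d1,-d2],o2-o1,rcond=None)[0]
    p,q=o1+s[0]*d1,o2+s[1]*d2;return (p+q)/2,np.linalg.norm(p-q)
def proj(cam,X):
    c=camera_info(cam);p=np.array(c["mtx"])@(np.array(c["R"])@np.asarray(X)+np.array(c["t"]).ravel());return p[:2]/p[2]
E
python3 - <<'E'
from h import *
for n in("top","side"):
    im=read_camera(n);cv2.imwrite(f"pics/{n}0.png",im);print(n,ray(n,320,240),camera_info(n)["mtx"])
print(env.get_state())
E
```

```text
top (array([ 0.41876231, -0.19399204,  0.92761189]), array([ 0.12804201, -0.00147226, -0.99176765])) [[465.55476805   0.         322.62256351]
 [  0.         465.55476805 237.47597118]
 [  0.           0.           1.        ]]
side (array([1.5446673 , 0.21670406, 0.78792352]), array([-0.77928984, -0.30336052, -0.54834273])) [[554.62575902   0.         310.80292035]
 [  0.         554.62575902 236.29846405]
 [  0.           0.           1.        ]]
{'clock': 0.1, 'joint_pos': array([-1.20259556e+00,  4.80777648e-01,  1.59679621e+00, -4.68416867e-05,
        1.06511594e+00, -4.66124062e-02]), 'qvel': array([-2.15857186e-03, -1.78736915e-03, -2.16034067e-03,  6.24061168e-05,
        1.14888621e-03,  1.70180981e-03]), 'joint_efforts': array([ 1.40046432e-03, -9.52256441e+01, -4.31043434e+01, -1.42479175e-04,
        5.27163211e-03, -2.89939157e-05]), 'tcp_pos': array([ 0.26183582, -0.59455098,  0.24973649]), 'tool_rot': array([-3.07320209e+00, -6.46738670e-01,  3.39322447e-04]), 'wrist_force': array([ 0.41535469, -0.32917999, -0.16754425]), 'torque': array([ 0.02851978, -0.00260061,  0.00019421]), 'grasp_force': 0.0, 'grip_width': 1.0010585374327923}
```

View pics/top0.png

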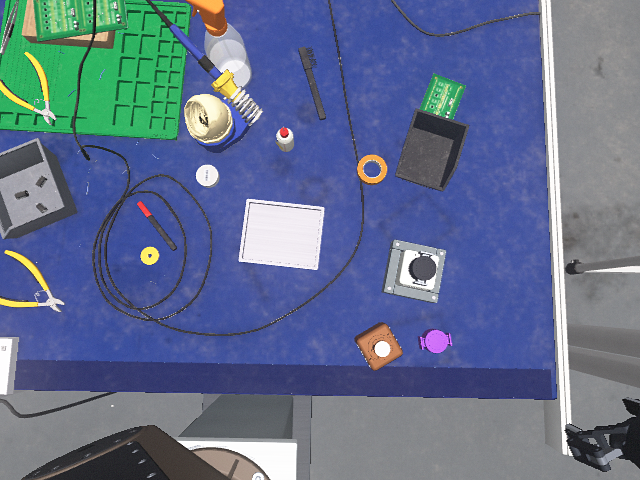

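View pics/side0.png

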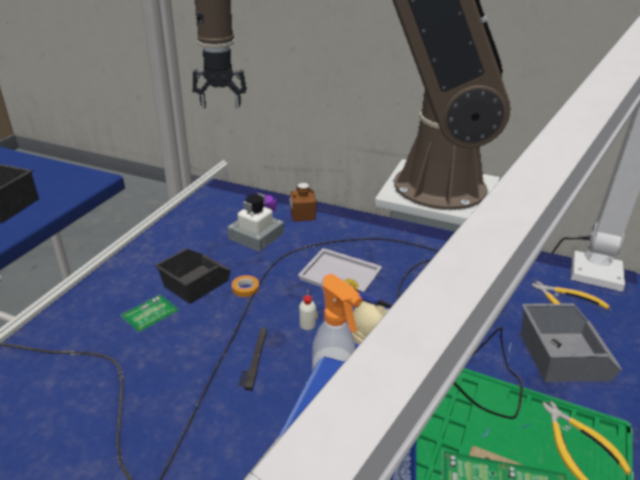

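The top view shows a white jar with a black cap in the grey holder (cap at ~(424,267)). It also shows a brown jar at (379,345), a purple look-alike cap at (436,341) and the tray at (282,235). In the side view the black cap is at ~(257,203). White jar + black cap + grey holder fits the description, so I'll confirm it in a crop.

```bash
python3 - <<'E'
from h import *
t=cv2.imread("pics/top0.png");s=cv2.imread("pics/side0.png")
a=cv2.resize(t[235:305,380:450],(400,400),interpolation=cv2.INTER_CUBIC)
b=cv2.resize(s[185:255,220:290],(400,400),interpolation=cv2.INTER_CUBIC)
cv2.imwrite("pics/crop.png",np.hstack([a,b]))
# black cap
for n,im,(x0,y0,x1,y1) in(("top",t,(400,250,445,290)),("side",s,(235,190,280,215))):
    g=im[y0:y1,x0:x1].max(2); m=(g<75).astype(np.uint8)
    k,l,st,c=cv2.connectedComponentsWithStats(m);i=1+st[1:,4].argmax()
    print(n,st[i]+[x0,y0,0,0,0],c[i]+[x0,y0])
# holder outer & tray rects
def quad(m):
    c=max(cv2.findContours(m.astype(np.uint8),0,1)[0],key=cv2.contourArea);return cv2.minAreaRect(c),cv2.boxPoints(cv2.minAreaRect(c)),cv2.approxPolyDP(c,6,True).reshape(-1,2)
hsv=cv2.cvtColor(t,cv2.COLOR_BGR2HSV)
for nm,(x0,y0,x1,y1),z in(("tray",(225,185,340,285),.014),("holder",(375,230,455,310),.038)):
    m=(hsv[y0:y1,x0:x1,1]<90)&(hsv[y0:y1,x0:x1,2]>70)
    r,bx,ap=quad(m);bx=bx+[x0,y0];ap=ap+[x0,y0];P=np.array([onz("top",*p,z) for p in ap]);print(nm,ap.tolist(),P.round(4).tolist(),P.mean(0))
    print([np.linalg.norm(P[i]-P[i-1]).round(4) for i in range(len(P))])
E
```

```text
top [409 258  10  23  69] [412.27536232 269.62318841]
side [246 194  18  19 241] [255.3526971  202.28630705]
tray [[246, 200], [239, 261], [317, 269], [323, 207]] [[0.6142, -0.0458, 0.014], [0.4918, -0.0372, 0.014], [0.4792, -0.1906, 0.014], [0.6033, -0.2, 0.014]] [ 0.54712626 -0.11841174  0.014     ]
[np.float64(0.1545), np.float64(0.1227), np.float64(0.154), np.float64(0.1244)]
holder [[391, 241], [382, 292], [436, 302], [445, 250]] [[0.5346, -0.3323, 0.038], [0.4365, -0.3152, 0.038], [0.4197, -0.4178, 0.038], [0.5193, -0.4364, 0.038]] [ 0.47749911 -0.37542044  0.038     ]
[np.float64(0.1053), np.float64(0.0996), np.float64(0.104), np.float64(0.1013)]
```

View pics/crop.png

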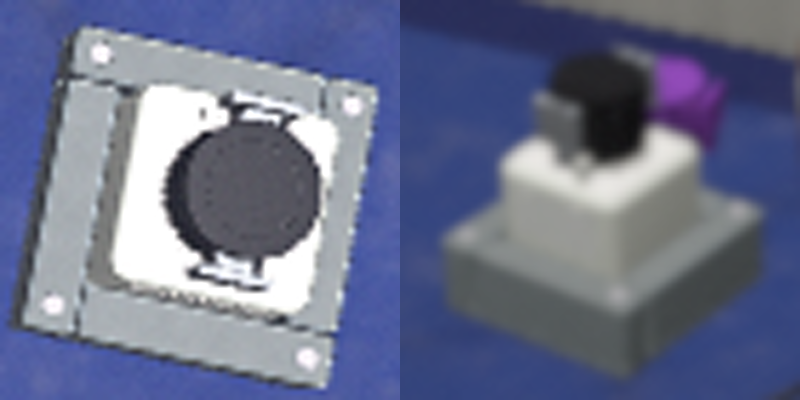

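The crop confirms it: a black cap with grey tabs on the white jar in the grey holder. In the top view the cap-top centre is ≈(424.3,267.9) and the tabs are ≈(426.2,253.7) and (420.3,281.9). In the side view the cap-top centre is ≈(255,198).

```bash
python3 - <<'E'
from h import *
t=cv2.imread("pics/top0.png");s=cv2.imread("pics/side0.png")
# refine cap disc in top: dark lid (V 40..100)
r=t[253:283,408:440];print()
m=(r.max(2)<110).astype(np.uint8);k,l,st,c=cv2.connectedComponentsWithStats(m);i=1+st[1:,4].argmax()
cc=max(cv2.findContours((l==i).astype(np.uint8),0,1)[0],key=cv2.contourArea)
print(cv2.minEnclosingCircle(cc),c[i]+[408,253],st[i])
print("tri captop",tri((424.3,267.9),(255,198.1)))
print("top plane .114",onz("top",424.3,267.9,.114))
a=onz("top",426.2,253.7,.112);b=onz("top",420.25,281.9,.112)
print("tabs",a,b,(a+b)/2,np.linalg.norm(a-b),np.degrees(np.arctan2(*(a-b)[1::-1])))
C=onz("top",424.3,267.9,.114);print("proj side",proj("side",C))
# tabs in side view (outer near tab top edge) and tray corners in side
for nm,ut,us in(("holder near",(391,241),None),):pass
print("tray c side",[proj("side",p).round(1).tolist() for p in ([.6142,-.0458,.014],[.4918,-.0372,.014],[.4792,-.1906,.014],[.6033,-.2,.014])])
hs=cv2.cvtColor(s,cv2.COLOR_BGR2HSV)[240:305,290:390];m=((hs[...,1]<90)&(hs[...,2]>90)).astype(np.uint8)
c=max(cv2.findContours(m,0,1)[0],key=cv2.contourArea);print(cv2.approxPolyDP(c,4,True).reshape(-1,2)+[290,240])
st=env.get_state()
from scipy.spatial.transform import Rotation as R
print(R.from_rotvec(st["tool_rot"]).as_matrix().round(3))
E
```

```text
((14.41891860961914, 13.851351737976074), 14.631897926330566) [422.19521179 267.80294659] [  1   0  27  29 543]
tri captop (array([ 0.47785414, -0.37750541,  0.11408921]), np.float64(0.002841258401180895))
top plane .114 [ 0.47839112 -0.37888636  0.114     ]
tabs [ 0.50366197 -0.38293152  0.112     ] [ 0.45389182 -0.37201529  0.112     ] [ 0.4787769 -0.3774734  0.112    ] 0.05095323603150834 -12.370953935395868
proj side [253.85149612 197.98282737]
tray c side [[360.3, 295.3], [380.3, 266.5], [322.5, 248.8], [298.7, 275.3]]
[[298 273]
 [301 280]
 [321 287]
 [324 304]
 [326 274]
 [353 279]
 [362 298]
 [359 292]
 [382 267]
 [323 247]]
[[ 0.915  0.403 -0.   ]
 [ 0.403 -0.915  0.001]
 [ 0.    -0.001 -1.   ]]
```

send_rows(
  motion=[
    {"dx": 0.3, "dy": -0.14, "hand": 1},
    {"dx": 0.65, "dy": -0.3, "hand": 1},
    {"dx": 1, "dy": -0.46, "hand": 1},
    {"dx": 1, "dy": -0.46, "hand": 1},
  ],
)

```text
schema error: expected keys dx, dy, dz, ax, ay, az, hand
```

send_rows(
  motion=[
    {"dx": 0.35, "dy": -0.16, "hand": 1},
    {"dx": 0.7, "dy": -0.32, "hand": 1},
    {"dx": 1, "dy": -0.46, "hand": 1},
    {"dx": 1, "dy": -0.46, "hand": 1},
  ],
)

```text
schema error: expected keys dx, dy, dz, ax, ay, az, hand
```

send_rows(
  motion=[
    {"dx": 0.2, "az": -0.08, "hand": 1},
    {"dx": 0.37, "az": -0.16, "hand": 1},
    {"dx": 0.37, "az": -0.24, "hand": 1},
    {"dx": 0.37, "az": -0.32, "hand": 1},
    {"dx": 0.37, "az": -0.4, "hand": 1},
  ],
)

```text
schema error: expected keys dx, dy, dz, ax, ay, az, hand
```

send_rows(
  motion=[
    {"az": -0.07, "hand": 1},
    {"az": -0.14, "hand": 1},
    {"az": -0.198, "hand": 1},
    {"az": -0.198, "hand": 1},
    {"az": -0.198, "hand": 1},
  ],
)

```text
schema error: expected keys dx, dy, dz, ax, ay, az, hand
```

send_rows(
  motion=[
    {"dx": 0.3, "dy": -0.14, "dz": 0, "ax": 0, "ay": 0, "az": 0, "hand": 1},
    {"dx": 0.65, "dy": -0.3, "dz": 0, "ax": 0, "ay": 0, "az": 0, "hand": 1},
    {"dx": 1, "dy": -0.46, "dz": 0, "ax": 0, "ay": 0, "az": 0, "hand": 1},
    {"dx": 1, "dy": -0.46, "dz": 0, "ax": 0, "ay": 0, "az": 0, "hand": 1},
  ],
)

```text
clock: 0.5
tcp_pos: [0.3523, -0.492, 0.25]
tool_rot: [-3.071, -0.651, -0.001]
wrist_force: [-0.7, -0.3, -0.3]
grip_width: 1.001
grasp_force: 0.0
```

send_rows(
  motion=[
    {"dx": 0.35, "dy": -0.16, "dz": 0, "ax": 0, "ay": 0, "az": 0, "hand": 1},
    {"dx": 0.7, "dy": -0.32, "dz": 0, "ax": 0, "ay": 0, "az": 0, "hand": 1},
    {"dx": 1, "dy": -0.46, "dz": 0, "ax": 0, "ay": 0, "az": 0, "hand": 1},
    {"dx": 1, "dy": -0.46, "dz": 0, "ax": 0, "ay": 0, "az": 0, "hand": 1},
  ],
)

```text
clock: 0.9
tcp_pos: [0.4394, -0.394, 0.2501]
tool_rot: [-3.072, -0.652, -0.001]
wrist_force: [-0.8, -0.1, -0.1]
grip_width: 1.005
grasp_force: 0.0
```

send_rows(
  motion=[
    {"dx": 0.2, "dy": 0, "dz": 0, "ax": 0, "ay": 0, "az": -0.08, "hand": 1},
    {"dx": 0.37, "dy": 0, "dz": 0, "ax": 0, "ay": 0, "az": -0.16, "hand": 1},
    {"dx": 0.37, "dy": 0, "dz": 0, "ax": 0, "ay": 0, "az": -0.24, "hand": 1},
    {"dx": 0.37, "dy": 0, "dz": 0, "ax": 0, "ay": 0, "az": -0.32, "hand": 1},
    {"dx": 0.37, "dy": 0, "dz": 0, "ax": 0, "ay": 0, "az": -0.4, "hand": 1},
  ],
)

```text
clock: 1.4
tcp_pos: [0.4774, -0.3797, 0.2499]
tool_rot: [-2.719, -1.572, 0.001]
wrist_force: [0.2, 0.5, 0.2]
grip_width: 1.001
grasp_force: 0.0
```

send_rows(
  motion=[
    {"dx": 0, "dy": 0, "dz": 0, "ax": 0, "ay": 0, "az": -0.07, "hand": 1},
    {"dx": 0, "dy": 0, "dz": 0, "ax": 0, "ay": 0, "az": -0.14, "hand": 1},
    {"dx": 0, "dy": 0, "dz": 0, "ax": 0, "ay": 0, "az": -0.198, "hand": 1},
    {"dx": 0, "dy": 0, "dz": 0, "ax": 0, "ay": 0, "az": -0.198, "hand": 1},
    {"dx": 0, "dy": 0, "dz": 0, "ax": 0, "ay": 0, "az": -0.198, "hand": 1},
  ],
)

```text
clock: 1.9
tcp_pos: [0.4774, -0.3797, 0.2501]
tool_rot: [-2.452, -1.964, 0.0]
wrist_force: [-0.0, 0.6, -0.3]
grip_width: 0.997
grasp_force: 0.0
```

send_rows(
  motion=[
    {"dx": 0.01, "dy": 0, "dz": 0.2, "ax": 0, "ay": 0, "az": 0, "hand": 1},
    {"dx": 0.01, "dy": 0, "dz": 0.4, "ax": 0, "ay": 0, "az": 0, "hand": 1},
    {"dx": 0.01, "dy": 0, "dz": 0.6, "ax": 0, "ay": 0, "az": 0, "hand": 1},
    {"dx": 0.01, "dy": 0, "dz": 0.8, "ax": 0, "ay": 0, "az": 0, "hand": 1},
    {"dx": 0.01, "dy": 0, "dz": 0.8, "ax": 0, "ay": 0, "az": 0, "hand": 1},
  ],
)

```text
clock: 2.4
tcp_pos: [0.4765, -0.377, 0.1515]
tool_rot: [-2.447, -1.962, 0.002]
wrist_force: [0.3, 1.1, -0.9]
grip_width: 1.002
grasp_force: 0.0
```

```bash
python3 - <<'E'
from h import *
t=read_camera("top");s=read_camera("side");print(env.get_state()["tcp_pos"])
a=cv2.resize(t[225:315,370:460],(400,400),interpolation=cv2.INTER_CUBIC)
b=cv2.resize(s[155:245,215:305],(400,400),interpolation=cv2.INTER_CUBIC)
cv2.imwrite("pics/c2.png",np.hstack([a,b]))
E
```

```text
[ 0.47791132 -0.37818845  0.1545082 ]
```

View pics/c2.png

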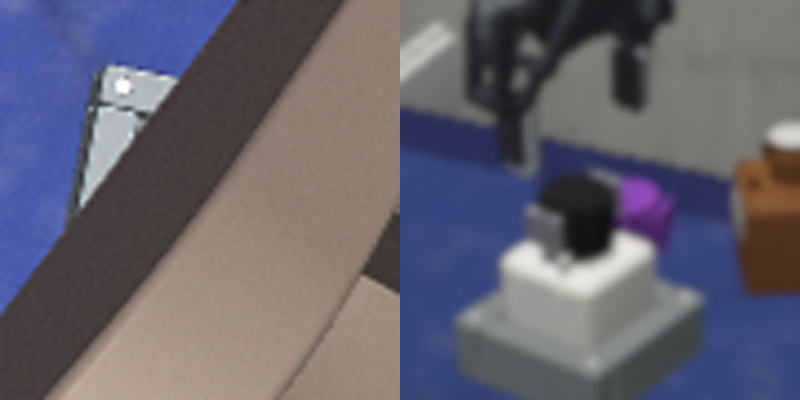

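Side view: the fingers straddle the cap, with tips at ≈(242,193) and (267,179), midpoint (254.3,186). The cap axis is at column ≈255, so they're well centred.

```bash
python3 - <<'E'
from h import *
d=np.array([.977,-.215,0])
for z in(.13,.135,.14,.145,.15): print(z,[proj("side",np.array([.478,-.378,z])+k*d*.05).round(1).tolist() for k in(-1,0,1)])
E
```

```text
0.13 [[266.8, 184.9], [254.0, 192.3], [240.5, 200.2]]
0.135 [[266.7, 183.1], [253.9, 190.5], [240.4, 198.4]]
0.14 [[266.7, 181.3], [253.8, 188.8], [240.3, 196.6]]
0.145 [[266.6, 179.6], [253.8, 187.0], [240.2, 194.7]]
0.15 [[266.6, 177.8], [253.7, 185.2], [240.1, 192.9]]
```

send_rows(
  motion=[
    {"dx": 0, "dy": 0, "dz": 0.2, "ax": 0, "ay": 0, "az": 0, "hand": 1},
    {"dx": 0, "dy": 0, "dz": 0.36, "ax": 0, "ay": 0, "az": 0, "hand": 1},
    {"dx": 0, "dy": 0, "dz": 0.39, "ax": 0, "ay": 0, "az": 0, "hand": 1},
    {"dx": 0, "dy": 0, "dz": 0.39, "ax": 0, "ay": 0, "az": 0, "hand": 1},
    {"dx": 0, "dy": 0, "dz": 0.39, "ax": 0, "ay": 0, "az": 0, "hand": 1},
  ],
)

```text
clock: 3.0
tcp_pos: [0.4787, -0.3787, 0.109]
tool_rot: [2.447, 1.967, 0.001]
wrist_force: [1.1, 0.2, 1.0]
grip_width: 0.999
grasp_force: 0.0
```

send_rows(
  motion=[
    {"dx": 0, "dy": 0, "dz": 0.02, "ax": 0, "ay": 0, "az": 0, "hand": 0.9},
    {"dx": 0, "dy": 0, "dz": 0.02, "ax": 0, "ay": 0, "az": 0, "hand": 0.8},
    {"dx": 0, "dy": 0, "dz": 0.02, "ax": 0, "ay": 0, "az": 0, "hand": 0.75},
    {"dx": 0, "dy": 0, "dz": 0.02, "ax": 0, "ay": 0, "az": 0, "hand": 0.72},
    {"dx": 0, "dy": 0, "dz": 0.02, "ax": 0, "ay": 0, "az": 0, "hand": 0.72},
  ],
  squeeze=20,
)

```text
clock: 3.5
tcp_pos: [0.478, -0.3781, 0.1052]
tool_rot: [2.449, 1.968, 0.0]
wrist_force: [1.0, -0.8, 0.1]
grip_width: 0.723
grasp_force: 0.0
```

send_rows(
  motion=[
    {"dx": 0, "dy": 0, "dz": 0, "ax": 0, "ay": 0, "az": 0, "hand": 0.7},
    {"dx": 0, "dy": 0, "dz": 0, "ax": 0, "ay": 0, "az": 0, "hand": 0.68},
    {"dx": 0, "dy": 0, "dz": 0, "ax": 0, "ay": 0, "az": 0, "hand": 0.66},
    {"dx": 0, "dy": 0, "dz": 0, "ax": 0, "ay": 0, "az": 0, "hand": 0.65},
    {"dx": 0, "dy": 0, "dz": 0, "ax": 0, "ay": 0, "az": 0, "hand": 0.65},
  ],
)

```text
clock: 4.0
tcp_pos: [0.4783, -0.3782, 0.1055]
tool_rot: [2.448, 1.968, 0.0]
wrist_force: [0.7, 1.1, 6.1]
grip_width: 0.653
grasp_force: 10.4
```

send_rows(
  motion=[
    {"dx": 0, "dy": 0, "dz": 0, "ax": 0, "ay": 0, "az": 0, "hand": 0.63},
    {"dx": 0, "dy": 0, "dz": 0, "ax": 0, "ay": 0, "az": 0, "hand": 0.61},
    {"dx": 0, "dy": 0, "dz": 0, "ax": 0, "ay": 0, "az": 0, "hand": 0.59},
    {"dx": 0, "dy": 0, "dz": 0, "ax": 0, "ay": 0, "az": 0, "hand": 0.57},
    {"dx": 0, "dy": 0, "dz": 0, "ax": 0, "ay": 0, "az": 0, "hand": 0.55},
  ],
)

```text
clock: 4.5
tcp_pos: [0.4788, -0.3784, 0.1059]
tool_rot: [2.447, 1.967, 0.001]
wrist_force: [3.0, 2.0, 10.4]
grip_width: 0.578
grasp_force: 19.1
```

send_rows(
  motion=[
    {"dx": 0, "dy": 0, "dz": 0, "ax": 0, "ay": 0, "az": 0, "hand": 0.5},
    {"dx": 0, "dy": 0, "dz": 0, "ax": 0, "ay": 0, "az": 0, "hand": 0.5},
    {"dx": 0, "dy": 0, "dz": 0, "ax": 0, "ay": 0, "az": 0, "hand": 0.5},
    {"dx": 0, "dy": 0, "dz": 0, "ax": 0, "ay": 0, "az": 0, "hand": 0.5},
    {"dx": 0, "dy": 0, "dz": 0, "ax": 0, "ay": 0, "az": 0, "hand": 0.5},
  ],
)

```text
clock: 5.0
tcp_pos: [0.4788, -0.3784, 0.1059]
tool_rot: [2.447, 1.967, 0.001]
wrist_force: [2.2, 1.4, 10.6]
grip_width: 0.584
grasp_force: 19.0
```

```bash
python3 - <<'E'
from h import *
s=env.get_state();print({k:np.round(s[k],4).tolist() for k in s if k not in("qvel",)})
E
```

```text
{'clock': 5.0, 'joint_pos': [-0.7186, 0.5971, 1.8123, 0.0004, 0.7304, -0.5023], 'joint_efforts': [-2.0234, -88.1393, -27.9993, -0.7628, 0.2715, 0.0229], 'tcp_pos': [0.4788, -0.3784, 0.1059], 'tool_rot': [2.4473, 1.9672, 0.0009], 'wrist_force': [2.1886, 1.4115, 10.5862], 'torque': [0.3015, -0.4466, 0.0476], 'grasp_force': 19.0477, 'grip_width': 0.5838}
```

send_rows(
  motion=[
    {"dx": 0, "dy": 0, "dz": -0.006, "ax": 0, "ay": 0, "az": -0.02, "hand": 0.5},
    {"dx": 0, "dy": 0, "dz": -0.006, "ax": 0, "ay": 0, "az": -0.04, "hand": 0.5},
    {"dx": 0, "dy": 0, "dz": -0.006, "ax": 0, "ay": 0, "az": -0.06, "hand": 0.5},
    {"dx": 0, "dy": 0, "dz": -0.006, "ax": 0, "ay": 0, "az": -0.06, "hand": 0.5},
  ],
)

```text
clock: 5.4
tcp_pos: [0.4783, -0.3783, 0.1062]
tool_rot: [2.351, 2.082, 0.0]
wrist_force: [0.8, -0.1, 6.1]
grip_width: 0.575
grasp_force: 19.9
```

```bash
cat > s.py <<'E'
from h import *
from scipy.spatial.transform import Rotation as R
s=env.get_state();y=R.from_rotvec(s["tool_rot"]).as_matrix()[:,1]
print("t",round(s["clock"],2),"yaw",np.degrees(np.arctan2(y[1],y[0])).round(2),"tcp",s["tcp_pos"].round(4),"F",s["wrist_force"].round(1),"T",s["torque"].round(3),"w",round(s["grip_width"],3),"g",round(s["grasp_force"],1))
E
python3 s.py
```

```text
t 5.4 yaw -6.94 tcp [ 0.4783 -0.3783  0.1062] F [ 0.8 -0.1  6.1] T [ 0.02  -0.24   0.008] w 0.575 g 19.9
```

send_rows(
  motion=[
    {"dx": 0, "dy": 0, "dz": -0.005, "ax": 0, "ay": 0, "az": -0.03, "hand": 0.5},
    {"dx": 0, "dy": 0, "dz": -0.005, "ax": 0, "ay": 0, "az": -0.055, "hand": 0.5},
    {"dx": 0, "dy": 0, "dz": -0.005, "ax": 0, "ay": 0, "az": -0.08, "hand": 0.5},
    {"dx": 0, "dy": 0, "dz": -0.005, "ax": 0, "ay": 0, "az": -0.08, "hand": 0.5},
  ],
)

```text
clock: 5.8
tcp_pos: [0.4781, -0.3782, 0.1068]
tool_rot: [2.216, 2.226, -0.0]
wrist_force: [-0.3, 0.7, 5.2]
grip_width: 0.579
grasp_force: 19.9
```

```bash
python3 s.py
```

```text
t 5.8 yaw 0.27 tcp [ 0.4781 -0.3782  0.1068] F [-0.3  0.7  5.2] T [-0.067  0.041  0.04 ] w 0.579 g 19.9
```

send_rows(
  motion=[
    {"dx": 0, "dy": 0, "dz": -0.003, "ax": 0, "ay": 0, "az": -0.025, "hand": 0.5},
    {"dx": 0, "dy": 0, "dz": -0.003, "ax": 0, "ay": 0, "az": -0.05, "hand": 0.5},
    {"dx": 0, "dy": 0, "dz": -0.003, "ax": 0, "ay": 0, "az": -0.075, "hand": 0.5},
    {"dx": 0, "dy": 0, "dz": -0.003, "ax": 0, "ay": 0, "az": -0.1, "hand": 0.5},
  ],
)

```text
clock: 6.2
tcp_pos: [0.478, -0.3782, 0.107]
tool_rot: [2.034, 2.394, -0.0]
wrist_force: [-0.6, 0.6, 6.0]
grip_width: 0.579
grasp_force: 20.5
```

```bash
python3 s.py; python3 - <<'E'
from h import *
s=read_camera("side")
cv2.imwrite("pics/c3.png",cv2.resize(s[165:245,215:305],(675,600),interpolation=cv2.INTER_CUBIC))
E
python3 s.py
```

```text
t 6.2 yaw 9.28 tcp [ 0.478  -0.3782  0.107 ] F [-0.6  0.6  6. ] T [-0.012  0.066 -0.023] w 0.579 g 20.5
t 6.25 yaw 9.44 tcp [ 0.478  -0.3782  0.107 ] F [-0.6 -0.1  7.3] T [-0.024  0.032 -0.055] w 0.57 g 20.5
```

View pics/c3.png

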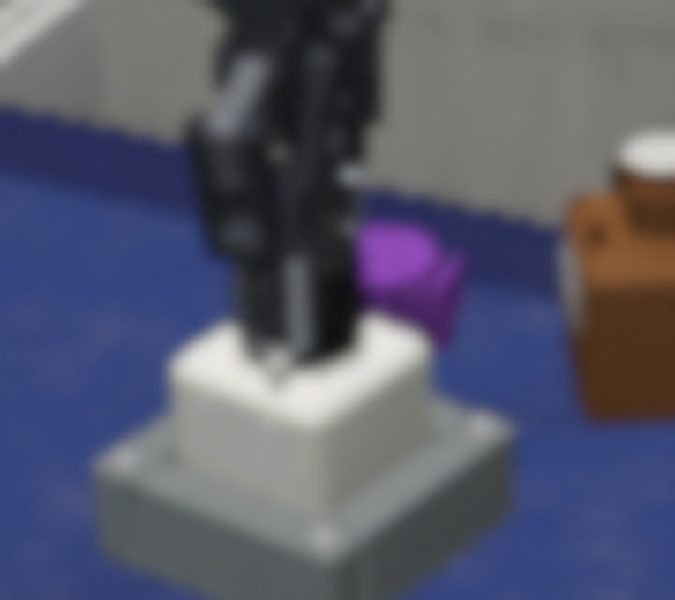

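The fingers hold both tabs (near tab at crop (298,300)) and the cap has turned with them; the jar is still seated. From here I'll go in small felt steps.

send_rows(
  motion=[
    {"dx": 0, "dy": 0, "dz": 0, "ax": 0, "ay": 0, "az": -0.012, "hand": 0.5},
    {"dx": 0, "dy": 0, "dz": 0, "ax": 0, "ay": 0, "az": -0.025, "hand": 0.5},
    {"dx": 0, "dy": 0, "dz": 0, "ax": 0, "ay": 0, "az": -0.025, "hand": 0.5},
  ],
)

```text
clock: 6.55
tcp_pos: [0.478, -0.3782, 0.107]
tool_rot: [1.988, 2.432, -0.0]
wrist_force: [0.2, -0.8, 5.7]
grip_width: 0.58
grasp_force: 20.6
```

```bash
python3 s.py
```

```text
t 6.55 yaw 11.48 tcp [ 0.478  -0.3782  0.107 ] F [ 0.2 -0.8  5.7] T [-0.06  0.11  0.05] w 0.58 g 20.6
```

```bash
cat >> s.py <<'E'
A=[]
for i in range(3):
    read_camera("side");q=env.get_state();A.append([q["torque"][2],q["wrist_force"][2]])
print("avg Tz,Fz",np.mean(A,0).round(3),"sd",np.std(A,0).round(3),q["tcp_pos"].round(4))
E
echo ok
```

```text
ok
```

send_rows(
  motion=[
    {"dx": 0, "dy": 0, "dz": 0, "ax": 0, "ay": 0, "az": -0.015, "hand": 0.5},
    {"dx": 0, "dy": 0, "dz": 0, "ax": 0, "ay": 0, "az": -0.03, "hand": 0.5},
    {"dx": 0, "dy": 0, "dz": 0, "ax": 0, "ay": 0, "az": -0.03, "hand": 0.5},
  ],
)

```text
clock: 6.85
tcp_pos: [0.478, -0.3781, 0.107]
tool_rot: [1.93, 2.479, -0.0]
wrist_force: [-0.4, 0.2, 5.0]
grip_width: 0.576
grasp_force: 20.6
```

```bash
python3 s.py
```

```text
t 6.85 yaw 14.19 tcp [ 0.478  -0.3781  0.107 ] F [-0.4  0.2  5. ] T [-0.079  0.096 -0.063] w 0.576 g 20.6
avg Tz,Fz [0.039 5.178] sd [0.038 0.253] [ 0.478  -0.3781  0.1071]
```

```bash
sed -i 's/A.append(\[q\["torque"\]\[2\],/A.append([q["joint_efforts"][5],q["torque"][2],/; s/avg Tz/avg e6,Tz/' s.py; python3 s.py
```

```text
t 7.0 yaw 14.14 tcp [ 0.478  -0.3781  0.1071] F [-0.2 -0.4  4.9] T [-0.07   0.112  0.041] w 0.581 g 20.7
avg e6,Tz,Fz [0.016 0.035 5.438] sd [0.002 0.052 0.376] [ 0.478  -0.3782  0.107 ]
```

send_rows(
  motion=[
    {"dx": 0, "dy": 0, "dz": 0, "ax": 0, "ay": 0, "az": -0.012, "hand": 0.5},
    {"dx": 0, "dy": 0, "dz": 0, "ax": 0, "ay": 0, "az": -0.024, "hand": 0.5},
  ],
)

```text
clock: 7.35
tcp_pos: [0.478, -0.3782, 0.107]
tool_rot: [1.883, 2.514, -0.0]
wrist_force: [-0.9, 1.3, 5.1]
grip_width: 0.576
grasp_force: 20.5
```

```bash
python3 s.py
```

```text
t 7.35 yaw 16.34 tcp [ 0.478  -0.3782  0.107 ] F [-0.9  1.3  5.1] T [-0.003  0.091  0.011] w 0.576 g 20.5
avg e6,Tz,Fz [-0.088 -0.009  5.588] sd [0.417 0.019 0.41 ] [ 0.478  -0.3781  0.107 ]
```

send_rows(
  motion=[
    {"dx": 0, "dy": 0, "dz": 0, "ax": 0, "ay": 0, "az": -0.014, "hand": 0.5},
    {"dx": 0, "dy": 0, "dz": 0, "ax": 0, "ay": 0, "az": -0.028, "hand": 0.5},
  ],
)

```text
clock: 7.7
tcp_pos: [0.478, -0.3782, 0.107]
tool_rot: [1.827, 2.555, -0.0]
wrist_force: [-0.9, -0.0, 5.7]
grip_width: 0.574
grasp_force: 20.5
```

```bash
python3 s.py
```

```text
t 7.7 yaw 18.86 tcp [ 0.478  -0.3782  0.107 ] F [-0.9 -0.   5.7] T [-0.086  0.145 -0.021] w 0.574 g 20.5
avg e6,Tz,Fz [-0.091  0.027  5.642] sd [0.486 0.043 0.359] [ 0.478  -0.3782  0.107 ]
```

send_rows(
  motion=[
    {"dx": 0, "dy": 0, "dz": 0, "ax": 0, "ay": 0, "az": -0.014, "hand": 0.5},
    {"dx": 0, "dy": 0, "dz": 0, "ax": 0, "ay": 0, "az": -0.028, "hand": 0.5},
  ],
)

```text
clock: 8.05
tcp_pos: [0.478, -0.3781, 0.107]
tool_rot: [1.771, 2.595, -0.0]
wrist_force: [-0.6, 0.1, 5.5]
grip_width: 0.575
grasp_force: 20.5
```

```bash
python3 s.py
```

```text
t 8.05 yaw 21.38 tcp [ 0.478  -0.3781  0.107 ] F [-0.6  0.1  5.5] T [-0.063  0.12  -0.005] w 0.575 g 20.5
avg e6,Tz,Fz [-0.09  -0.036  4.932] sd [0.486 0.01  0.346] [ 0.478  -0.3782  0.107 ]
```

send_rows(
  motion=[
    {"dx": 0, "dy": 0, "dz": 0, "ax": 0, "ay": 0, "az": -0.014, "hand": 0.5},
    {"dx": 0, "dy": 0, "dz": 0, "ax": 0, "ay": 0, "az": -0.028, "hand": 0.5},
  ],
)

```text
clock: 8.4
tcp_pos: [0.478, -0.3781, 0.1071]
tool_rot: [1.713, 2.633, -0.0]
wrist_force: [-0.9, 0.1, 5.0]
grip_width: 0.576
grasp_force: 20.5
```

```bash
python3 s.py
```

```text
t 8.4 yaw 23.9 tcp [ 0.478  -0.3781  0.1071] F [-0.9  0.1  5. ] T [ 0.024  0.082 -0.084] w 0.576 g 20.5
avg e6,Tz,Fz [-0.097 -0.021  5.306] sd [0.486 0.024 0.355] [ 0.478  -0.3782  0.1071]
```

send_rows(
  motion=[
    {"dx": 0, "dy": 0, "dz": 0, "ax": 0, "ay": 0, "az": -0.014, "hand": 0.5},
    {"dx": 0, "dy": 0, "dz": 0, "ax": 0, "ay": 0, "az": -0.028, "hand": 0.5},
  ],
)

```text
clock: 8.75
tcp_pos: [0.478, -0.3782, 0.107]
tool_rot: [1.655, 2.67, -0.0]
wrist_force: [0.0, -0.3, 4.8]
grip_width: 0.581
grasp_force: 20.5
```

```bash
python3 s.py
```

```text
t 8.75 yaw 26.42 tcp [ 0.478  -0.3782  0.107 ] F [ 0.  -0.3  4.8] T [-0.038  0.135 -0.037] w 0.581 g 20.5
avg e6,Tz,Fz [-0.09   0.006  5.546] sd [0.486 0.017 0.193] [ 0.478  -0.3782  0.107 ]
```

send_rows(
  motion=[
    {"dx": 0, "dy": 0, "dz": 0, "ax": 0, "ay": 0, "az": -0.014, "hand": 0.5},
    {"dx": 0, "dy": 0, "dz": 0, "ax": 0, "ay": 0, "az": -0.028, "hand": 0.5},
  ],
)

```text
clock: 9.1
tcp_pos: [0.478, -0.3782, 0.1071]
tool_rot: [1.596, 2.706, -0.0]
wrist_force: [-0.0, -0.4, 5.4]
grip_width: 0.578
grasp_force: 20.5
```

```bash
python3 s.py
```

```text
t 9.1 yaw 28.94 tcp [ 0.478  -0.3782  0.1071] F [-0.  -0.4  5.4] T [-0.045  0.084 -0.019] w 0.578 g 20.5
avg e6,Tz,Fz [-0.093  0.012  5.522] sd [0.486 0.024 0.626] [ 0.478  -0.3782  0.1071]
```

send_rows(
  motion=[
    {"dx": 0, "dy": 0, "dz": 0, "ax": 0, "ay": 0, "az": -0.014, "hand": 0.5},
    {"dx": 0, "dy": 0, "dz": 0, "ax": 0, "ay": 0, "az": -0.028, "hand": 0.5},
  ],
)

```text
clock: 9.45
tcp_pos: [0.478, -0.3782, 0.107]
tool_rot: [1.536, 2.74, -0.0]
wrist_force: [-0.8, -0.5, 5.4]
grip_width: 0.583
grasp_force: 20.5
```

```bash
python3 s.py
```

```text
t 9.45 yaw 31.47 tcp [ 0.478  -0.3782  0.107 ] F [-0.8 -0.5  5.4] T [-0.013  0.105 -0.057] w 0.583 g 20.5
avg e6,Tz,Fz [-0.091 -0.01   5.302] sd [0.485 0.063 0.305] [ 0.478  -0.3782  0.107 ]
```

send_rows(
  motion=[
    {"dx": 0, "dy": 0, "dz": 0, "ax": 0, "ay": 0, "az": -0.014, "hand": 0.5},
    {"dx": 0, "dy": 0, "dz": 0, "ax": 0, "ay": 0, "az": -0.028, "hand": 0.5},
  ],
)

```text
clock: 9.8
tcp_pos: [0.478, -0.3782, 0.107]
tool_rot: [1.475, 2.774, -0.0]
wrist_force: [-0.3, 0.4, 4.8]
grip_width: 0.578
grasp_force: 20.5
```

```bash
python3 s.py
```

```text
t 9.8 yaw 33.98 tcp [ 0.478  -0.3782  0.107 ] F [-0.3  0.4  4.8] T [-0.054  0.201 -0.006] w 0.578 g 20.5
avg e6,Tz,Fz [-0.1   -0.028  5.518] sd [0.484 0.031 0.157] [ 0.478  -0.3782  0.107 ]
```

send_rows(
  motion=[
    {"dx": 0, "dy": 0, "dz": 0, "ax": 0, "ay": 0, "az": -0.014, "hand": 0.5},
    {"dx": 0, "dy": 0, "dz": 0, "ax": 0, "ay": 0, "az": -0.028, "hand": 0.5},
  ],
)

```text
clock: 10.15
tcp_pos: [0.4779, -0.3782, 0.107]
tool_rot: [1.414, 2.805, -0.0]
wrist_force: [-1.6, -1.2, 4.8]
grip_width: 0.576
grasp_force: 20.6
```

```bash
python3 s.py
```

```text
t 10.15 yaw 36.5 tcp [ 0.4779 -0.3782  0.107 ] F [-1.6 -1.2  4.8] T [-0.075  0.197 -0.059] w 0.576 g 20.6
avg e6,Tz,Fz [-0.105 -0.031  5.602] sd [0.484 0.014 0.532] [ 0.4779 -0.3782  0.107 ]
```

send_rows(
  motion=[
    {"dx": 0, "dy": 0, "dz": 0, "ax": 0, "ay": 0, "az": -0.014, "hand": 0.5},
    {"dx": 0, "dy": 0, "dz": 0, "ax": 0, "ay": 0, "az": -0.028, "hand": 0.5},
  ],
)

```text
clock: 10.5
tcp_pos: [0.4779, -0.3782, 0.107]
tool_rot: [-1.352, -2.836, 0.0]
wrist_force: [-1.4, -0.3, 5.4]
grip_width: 0.579
grasp_force: 20.6
```

```bash
python3 s.py
```

```text
t 10.5 yaw 39.02 tcp [ 0.4779 -0.3782  0.107 ] F [-1.4 -0.3  5.4] T [-0.136  0.234  0.029] w 0.579 g 20.6
avg e6,Tz,Fz [-0.103 -0.022  5.638] sd [0.485 0.026 0.547] [ 0.4779 -0.3782  0.107 ]
```

send_rows(
  motion=[
    {"dx": 0, "dy": 0, "dz": 0, "ax": 0, "ay": 0, "az": -0.014, "hand": 0.5},
    {"dx": 0, "dy": 0, "dz": 0, "ax": 0, "ay": 0, "az": -0.028, "hand": 0.5},
  ],
)

```text
clock: 10.85
tcp_pos: [0.4779, -0.3782, 0.107]
tool_rot: [-1.289, -2.865, 0.0]
wrist_force: [-0.2, -0.8, 5.3]
grip_width: 0.575
grasp_force: 20.6
```

```bash
python3 s.py
```

```text
t 10.85 yaw 41.54 tcp [ 0.4779 -0.3782  0.107 ] F [-0.2 -0.8  5.3] T [-0.132  0.248 -0.086] w 0.575 g 20.6
avg e6,Tz,Fz [-0.098 -0.023  5.481] sd [0.485 0.013 0.412] [ 0.4779 -0.3782  0.107 ]
```

send_rows(
  motion=[
    {"dx": 0, "dy": 0, "dz": 0, "ax": 0, "ay": 0, "az": -0.014, "hand": 0.5},
    {"dx": 0, "dy": 0, "dz": 0, "ax": 0, "ay": 0, "az": -0.028, "hand": 0.5},
  ],
)

```text
clock: 11.2
tcp_pos: [0.4778, -0.3782, 0.107]
tool_rot: [-1.226, -2.892, 0.0]
wrist_force: [-1.4, -0.5, 5.9]
grip_width: 0.577
grasp_force: 20.6
```

```bash
python3 s.py
```

```text
t 11.2 yaw 44.06 tcp [ 0.4778 -0.3782  0.107 ] F [-1.4 -0.5  5.9] T [-0.158  0.32  -0.054] w 0.577 g 20.6
avg e6,Tz,Fz [-0.097 -0.015  5.15 ] sd [0.485 0.027 0.355] [ 0.4779 -0.3781  0.107 ]
```

send_rows(
  motion=[
    {"dx": 0, "dy": 0, "dz": 0, "ax": 0, "ay": 0, "az": -0.014, "hand": 0.5},
    {"dx": 0, "dy": 0, "dz": 0, "ax": 0, "ay": 0, "az": -0.028, "hand": 0.5},
  ],
)

```text
clock: 11.55
tcp_pos: [0.4779, -0.3782, 0.107]
tool_rot: [-1.162, -2.919, 0.0]
wrist_force: [-1.4, -1.3, 5.3]
grip_width: 0.577
grasp_force: 20.4
```

```bash
python3 s.py
```

```text
t 11.55 yaw 46.58 tcp [ 0.4779 -0.3782  0.107 ] F [-1.4 -1.3  5.3] T [-0.186  0.246 -0.068] w 0.577 g 20.4
avg e6,Tz,Fz [-0.119 -0.014  5.904] sd [0.484 0.016 0.727] [ 0.4779 -0.3782  0.107 ]
```

send_rows(
  motion=[
    {"dx": 0, "dy": 0, "dz": 0, "ax": 0, "ay": 0, "az": -0.014, "hand": 0.5},
    {"dx": 0, "dy": 0, "dz": 0, "ax": 0, "ay": 0, "az": -0.028, "hand": 0.5},
  ],
)

```text
clock: 11.9
tcp_pos: [0.4779, -0.3783, 0.107]
tool_rot: [1.097, 2.944, -0.001]
wrist_force: [-2.3, -2.8, 5.6]
grip_width: 0.576
grasp_force: 20.1
```

```bash
python3 s.py
```

```text
t 11.9 yaw 49.11 tcp [ 0.4779 -0.3783  0.107 ] F [-2.3 -2.8  5.6] T [-0.346  0.318 -0.162] w 0.576 g 20.1
avg e6,Tz,Fz [-0.179 -0.076  5.804] sd [0.484 0.024 0.414] [ 0.4778 -0.3783  0.107 ]
```

send_rows(
  motion=[
    {"dx": 0, "dy": 0, "dz": 0, "ax": 0, "ay": 0, "az": -0.005, "hand": 0.5},
    {"dx": 0, "dy": 0, "dz": 0, "ax": 0, "ay": 0, "az": -0.011, "hand": 0.5},
  ],
)

```text
clock: 12.25
tcp_pos: [0.4779, -0.3783, 0.107]
tool_rot: [1.073, 2.953, -0.001]
wrist_force: [-1.5, -2.0, 5.0]
grip_width: 0.579
grasp_force: 20.0
```

```bash
python3 s.py
```

```text
t 12.25 yaw 50.06 tcp [ 0.4779 -0.3783  0.107 ] F [-1.5 -2.   5. ] T [-0.351  0.244 -0.079] w 0.579 g 20.0
avg e6,Tz,Fz [-0.151 -0.127  5.001] sd [0.213 0.007 0.146] [ 0.4779 -0.3783  0.107 ]
```

send_rows(
  motion=[
    {"dx": 0, "dy": 0, "dz": 0, "ax": 0, "ay": 0, "az": -0.005, "hand": 0.5},
    {"dx": 0, "dy": 0, "dz": 0, "ax": 0, "ay": 0, "az": -0.01, "hand": 0.5},
  ],
)

```text
clock: 12.6
tcp_pos: [0.4779, -0.3784, 0.107]
tool_rot: [1.05, 2.961, -0.001]
wrist_force: [-2.0, -2.6, 4.8]
grip_width: 0.575
grasp_force: 19.9
```

```bash
python3 s.py
```

```text
t 12.6 yaw 50.96 tcp [ 0.4779 -0.3784  0.107 ] F [-2.  -2.6  4.8] T [-0.439  0.346 -0.274] w 0.575 g 19.9
avg e6,Tz,Fz [-0.193 -0.167  5.254] sd [0.171 0.031 0.143] [ 0.4779 -0.3784  0.107 ]
```

send_rows(
  motion=[
    {"dx": 0, "dy": 0, "dz": 0, "ax": 0, "ay": 0, "az": 0.01, "hand": 0.5},
    {"dx": 0, "dy": 0, "dz": 0, "ax": 0, "ay": 0, "az": 0.022, "hand": 0.5},
    {"dx": 0, "dy": 0, "dz": -0.01, "ax": 0, "ay": 0, "az": 0.022, "hand": 0.5},
    {"dx": 0, "dy": 0, "dz": -0.015, "ax": 0, "ay": 0, "az": 0.022, "hand": 0.5},
  ],
)

```text
clock: 13.15
tcp_pos: [0.4779, -0.3783, 0.1088]
tool_rot: [1.1, 2.943, -0.0]
wrist_force: [-0.9, -2.8, 2.8]
grip_width: 0.576
grasp_force: 20.2
```

```bash
python3 s.py
```

```text
t 13.15 yaw 48.99 tcp [ 0.4779 -0.3783  0.1088] F [-0.9 -2.8  2.8] T [-0.436  0.189 -0.057] w 0.576 g 20.2
avg e6,Tz,Fz [-0.033 -0.027  3.529] sd [0.014 0.017 0.411] [ 0.478  -0.3782  0.1087]
```

send_rows(
  motion=[
    {"dx": 0, "dy": 0, "dz": -0.01, "ax": 0, "ay": 0, "az": 0, "hand": 0.5},
    {"dx": 0, "dy": 0, "dz": -0.02, "ax": 0, "ay": 0, "az": 0, "hand": 0.5},
    {"dx": 0, "dy": 0, "dz": -0.03, "ax": 0, "ay": 0, "az": 0, "hand": 0.5},
    {"dx": 0, "dy": 0, "dz": -0.03, "ax": 0, "ay": 0, "az": 0, "hand": 0.5},
  ],
)

```text
clock: 13.7
tcp_pos: [0.4779, -0.3778, 0.1121]
tool_rot: [-1.101, -2.942, -0.0]
wrist_force: [-1.6, -1.3, -1.1]
grip_width: 0.574
grasp_force: 21.2
```

```bash
python3 s.py; python3 - <<'E'
from h import *
s=read_camera("side")
cv2.imwrite("pics/c4.png",cv2.resize(s[165:245,215:305],(675,600),interpolation=cv2.INTER_CUBIC))
E
```

```text
t 13.7 yaw 48.97 tcp [ 0.4779 -0.3778  0.1121] F [-1.6 -1.3 -1.1] T [-0.213  0.159 -0.085] w 0.574 g 21.2
avg e6,Tz,Fz [-0.03  -0.033 -1.211] sd [0.    0.028 0.408] [ 0.4779 -0.3779  0.1121]
```

View pics/c4.png

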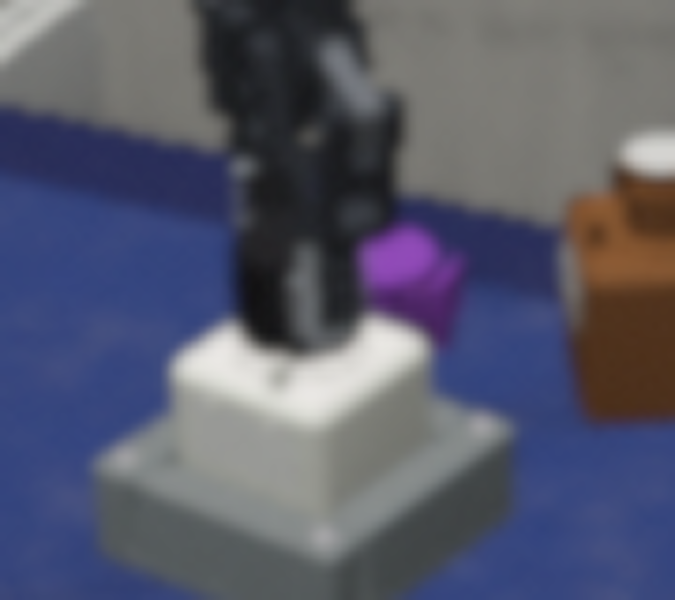

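The cap has risen (lower edge at crop y≈350, was ≈360), the jar is unchanged, and Fz is only the cap's weight. Lifting off.

send_rows(
  motion=[
    {"dx": 0, "dy": 0, "dz": -0.06, "ax": 0, "ay": 0, "az": 0, "hand": 0.5},
    {"dx": 0, "dy": 0, "dz": -0.12, "ax": 0, "ay": 0, "az": 0, "hand": 0.5},
    {"dx": 0, "dy": 0, "dz": -0.2, "ax": 0, "ay": 0, "az": 0, "hand": 0.5},
    {"dx": 0, "dy": 0, "dz": -0.28, "ax": 0, "ay": 0, "az": 0, "hand": 0.5},
    {"dx": 0, "dy": 0, "dz": -0.36, "ax": 0, "ay": 0, "az": 0, "hand": 0.5},
  ],
)

```text
clock: 14.4
tcp_pos: [0.4782, -0.3781, 0.1566]
tool_rot: [1.101, 2.942, -0.0]
wrist_force: [-0.5, 0.2, -0.2]
grip_width: 0.576
grasp_force: 21.4
```

send_rows(
  motion=[
    {"dx": 0, "dy": 0, "dz": -0.1, "ax": 0, "ay": 0, "az": 0, "hand": 0.5},
    {"dx": 0, "dy": 0, "dz": -0.2, "ax": 0, "ay": 0, "az": 0, "hand": 0.5},
    {"dx": 0, "dy": 0, "dz": -0.3, "ax": 0, "ay": 0, "az": 0, "hand": 0.5},
    {"dx": 0, "dy": 0, "dz": -0.3, "ax": 0, "ay": 0, "az": 0, "hand": 0.5},
    {"dx": 0, "dy": 0, "dz": -0.3, "ax": 0, "ay": 0, "az": 0, "hand": 0.5},
  ],
)

```text
clock: 14.9
tcp_pos: [0.4781, -0.3781, 0.1916]
tool_rot: [1.101, 2.942, -0.0]
wrist_force: [0.4, 0.4, -0.8]
grip_width: 0.575
grasp_force: 21.4
```

```bash
python3 s.py; python3 - <<'E'
from h import *
s=read_camera("side")
cv2.imwrite("pics/c5.png",cv2.resize(s[125:245,195:335],(700,600),interpolation=cv2.INTER_CUBIC))
q=env.get_state();from scipy.spatial.transform import Rotation as R
M=R.from_rotvec(q["tool_rot"]).as_matrix();d=np.array([.5471,-.1184,q["tcp_pos"][2]])-q["tcp_pos"];print(M.round(3),"delta tool /.12",(M.T@d/.12).round(3))
E
```

```text
t 14.9 yaw 48.96 tcp [ 0.4781 -0.3781  0.1916] F [ 0.4  0.4 -0.8] T [ 0.03  -0.004 -0.033] w 0.575 g 21.4
avg e6,Tz,Fz [-0.001 -0.043 -0.673] sd [0.    0.013 0.392] [ 0.4777 -0.3778  0.1908]
[[-0.754  0.657 -0.001]
 [ 0.657  0.754  0.001]
 [ 0.001  0.    -1.   ]] delta tool /.12 [9.83e-01 2.01e+00 1.00e-03]
```

View pics/c5.png

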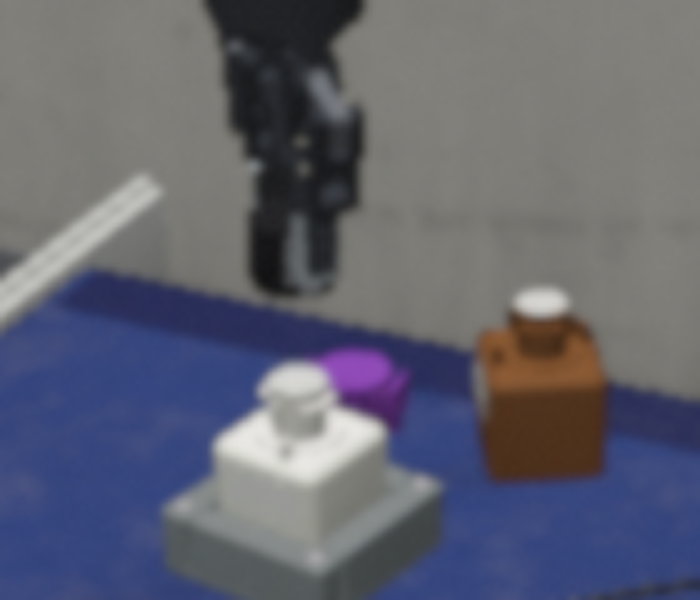

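The cap is off and held (bottom at px ≈(253,183)); the jar stands seated and bare-necked. Moving over the tray.

send_rows(
  motion=[
    {"dx": 0.1, "dy": 0.2, "dz": 0, "ax": 0, "ay": 0, "az": 0, "hand": 0.5},
    {"dx": 0.22, "dy": 0.45, "dz": 0, "ax": 0, "ay": 0, "az": 0, "hand": 0.5},
    {"dx": 0.35, "dy": 0.7, "dz": 0, "ax": 0, "ay": 0, "az": 0, "hand": 0.5},
    {"dx": 0.49, "dy": 1, "dz": 0, "ax": 0, "ay": 0, "az": 0, "hand": 0.5},
    {"dx": 0.49, "dy": 1, "dz": 0, "ax": 0, "ay": 0, "az": 0, "hand": 0.5},
  ],
)

```text
clock: 15.6
tcp_pos: [0.5128, -0.245, 0.1909]
tool_rot: [-1.097, -2.942, -0.002]
wrist_force: [-1.2, -0.2, -0.2]
grip_width: 0.576
grasp_force: 21.4
```

send_rows(
  motion=[
    {"dx": 0.15, "dy": 0.3, "dz": 0, "ax": 0, "ay": 0, "az": 0, "hand": 0.5},
    {"dx": 0.3, "dy": 0.6, "dz": 0, "ax": 0, "ay": 0, "az": 0, "hand": 0.5},
    {"dx": 0.42, "dy": 0.85, "dz": 0, "ax": 0, "ay": 0, "az": 0, "hand": 0.5},
    {"dx": 0.49, "dy": 1, "dz": 0, "ax": 0, "ay": 0, "az": 0, "hand": 0.5},
    {"dx": 0.49, "dy": 1, "dz": 0, "ax": 0, "ay": 0, "az": 0, "hand": 0.5},
  ],
)

```text
clock: 16.1
tcp_pos: [0.5473, -0.1179, 0.191]
tool_rot: [-1.098, -2.943, -0.0]
wrist_force: [-0.5, 0.3, -1.4]
grip_width: 0.578
grasp_force: 21.4
```

send_rows(
  motion=[
    {"dx": 0, "dy": 0, "dz": 0.2, "ax": 0, "ay": 0, "az": 0, "hand": 0.5},
    {"dx": 0, "dy": 0, "dz": 0.45, "ax": 0, "ay": 0, "az": 0, "hand": 0.5},
    {"dx": 0, "dy": 0, "dz": 0.7, "ax": 0, "ay": 0, "az": 0, "hand": 0.5},
    {"dx": 0, "dy": 0, "dz": 0.85, "ax": 0, "ay": 0, "az": 0, "hand": 0.5},
    {"dx": 0, "dy": 0, "dz": 0.85, "ax": 0, "ay": 0, "az": 0, "hand": 0.5},
  ],
)

```text
clock: 16.6
tcp_pos: [0.5451, -0.1204, 0.0869]
tool_rot: [-1.101, -2.938, 0.001]
wrist_force: [1.2, -1.0, -0.7]
grip_width: 0.577
grasp_force: 21.4
```

```bash
python3 s.py; python3 - <<'E'
from h import *
s=read_camera("side");t=read_camera("top")
cv2.imwrite("pics/c6.png",np.hstack([cv2.resize(s[210:310,290:390],(400,400),interpolation=2),cv2.resize(t[185:285,230:330],(400,400),interpolation=2)]))
q=env.get_state()["tcp_pos"]
for dz in(.026,.029,.032):print(dz,proj("side",q-[-.014,0,dz]).round(1))
E
```

```text
t 16.6 yaw 48.93 tcp [ 0.5451 -0.1204  0.0869] F [ 1.2 -1.  -0.7] T [0.009 0.007 0.017] w 0.577 g 21.4
avg e6,Tz,Fz [-0.024  0.004  0.051] sd [0.002 0.042 0.096] [ 0.5472 -0.1205  0.0901]
0.026 [338.2 256.2]
0.029 [338.1 257.2]
0.032 [338.1 258.3]
```

View pics/c6.png

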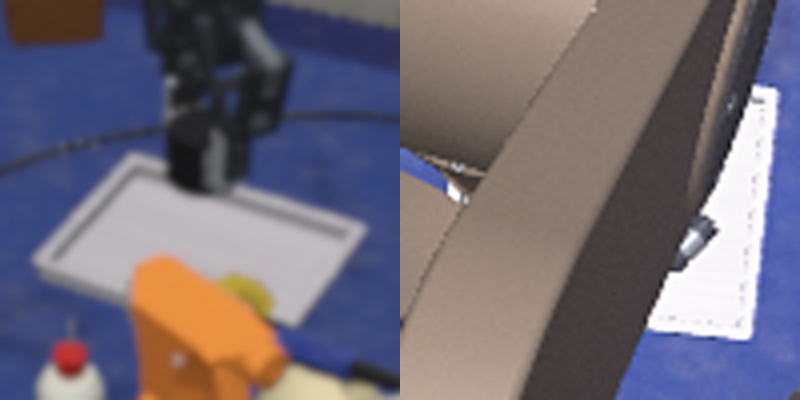

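Side view: the cap hangs upright over the tray, lower edge at px ≈(339,258), which gives ≈30 mm below the TCP. Descending to just above the floor.

send_rows(
  motion=[
    {"dx": 0, "dy": 0, "dz": 0.12, "ax": 0, "ay": 0, "az": 0, "hand": 0.5},
    {"dx": 0, "dy": 0, "dz": 0.24, "ax": 0, "ay": 0, "az": 0, "hand": 0.5},
    {"dx": 0, "dy": 0, "dz": 0.34, "ax": 0, "ay": 0, "az": 0, "hand": 0.5},
    {"dx": 0, "dy": 0, "dz": 0.4, "ax": 0, "ay": 0, "az": 0, "hand": 0.5},
    {"dx": 0, "dy": 0, "dz": 0.4, "ax": 0, "ay": 0, "az": 0, "hand": 0.5},
  ],
)

```text
clock: 17.35
tcp_pos: [0.546, -0.1195, 0.0399]
tool_rot: [-1.1, -2.94, 0.0]
wrist_force: [0.6, 0.4, -0.1]
grip_width: 0.578
grasp_force: 21.4
```

send_rows(
  motion=[
    {"dx": 0, "dy": 0, "dz": 0.01, "ax": 0, "ay": 0, "az": 0, "hand": 0.5},
    {"dx": 0, "dy": 0, "dz": 0.02, "ax": 0, "ay": 0, "az": 0, "hand": 0.5},
    {"dx": 0, "dy": 0, "dz": 0.03, "ax": 0, "ay": 0, "az": 0, "hand": 0.5},
    {"dx": 0, "dy": 0, "dz": 0.03, "ax": 0, "ay": 0, "az": 0, "hand": 0.5},
  ],
)

```text
clock: 17.75
tcp_pos: [0.547, -0.1198, 0.0379]
tool_rot: [1.101, 2.942, 0.0]
wrist_force: [0.3, -0.3, -0.9]
grip_width: 0.578
grasp_force: 21.4
```

```bash
python3 s.py
```

```text
t 17.75 yaw 48.97 tcp [ 0.547  -0.1198  0.0379] F [ 0.3 -0.3 -0.9] T [-0.02  -0.004 -0.039] w 0.578 g 21.4
avg e6,Tz,Fz [-1.000e-03 -1.200e-02 -1.056e+00] sd [0.    0.027 0.52 ] [ 0.547  -0.1198  0.038 ]
```

send_rows(
  motion=[
    {"dx": 0, "dy": 0, "dz": 0.01, "ax": 0, "ay": 0, "az": 0, "hand": 0.5},
    {"dx": 0, "dy": 0, "dz": 0.02, "ax": 0, "ay": 0, "az": 0, "hand": 0.5},
    {"dx": 0, "dy": 0, "dz": 0.03, "ax": 0, "ay": 0, "az": 0, "hand": 0.5},
    {"dx": 0, "dy": 0, "dz": 0.03, "ax": 0, "ay": 0, "az": 0, "hand": 0.5},
  ],
)

```text
clock: 18.3
tcp_pos: [0.5467, -0.1198, 0.034]
tool_rot: [-1.101, -2.942, 0.0]
wrist_force: [0.2, 0.8, -0.2]
grip_width: 0.574
grasp_force: 21.4
```

```bash
python3 s.py
```

```text
t 18.3 yaw 48.97 tcp [ 0.5467 -0.1198  0.034 ] F [ 0.2  0.8 -0.2] T [ 0.038 -0.022  0.012] w 0.574 g 21.4
avg e6,Tz,Fz [-0.001 -0.015 -0.491] sd [0.    0.035 0.43 ] [ 0.5469 -0.1198  0.0342]
```

send_rows(
  motion=[
    {"dx": 0, "dy": 0, "dz": 0.006, "ax": 0, "ay": 0, "az": 0, "hand": 0.5},
    {"dx": 0, "dy": 0, "dz": 0.012, "ax": 0, "ay": 0, "az": 0, "hand": 0.5},
    {"dx": 0, "dy": 0, "dz": 0.012, "ax": 0, "ay": 0, "az": 0, "hand": 0.5},
  ],
)

```text
clock: 18.75
tcp_pos: [0.5468, -0.1198, 0.0327]
tool_rot: [-1.101, -2.942, -0.0]
wrist_force: [-0.1, 0.1, -0.3]
grip_width: 0.577
grasp_force: 21.4
```

```bash
python3 s.py
```

```text
t 18.75 yaw 48.96 tcp [ 0.5468 -0.1198  0.0327] F [-0.1  0.1 -0.3] T [-0.023  0.023  0.027] w 0.577 g 21.4
avg e6,Tz,Fz [-0.001  0.013 -0.944] sd [0.    0.054 0.589] [ 0.5469 -0.1198  0.0327]
```

send_rows(
  motion=[
    {"dx": 0, "dy": 0, "dz": 0.006, "ax": 0, "ay": 0, "az": 0, "hand": 0.5},
    {"dx": 0, "dy": 0, "dz": 0.012, "ax": 0, "ay": 0, "az": 0, "hand": 0.5},
    {"dx": 0, "dy": 0, "dz": 0.012, "ax": 0, "ay": 0, "az": 0, "hand": 0.5},
  ],
)

```text
clock: 19.2
tcp_pos: [0.547, -0.1198, 0.032]
tool_rot: [1.101, 2.942, 0.0]
wrist_force: [-3.3, 1.6, 14.6]
grip_width: 0.575
grasp_force: 26.2
```

```bash
python3 s.py
```

```text
t 19.2 yaw 48.97 tcp [ 0.547  -0.1198  0.032 ] F [-3.3  1.6 14.6] T [0.077 0.586 0.023] w 0.575 g 26.2
avg e6,Tz,Fz [5.000e-03 0.000e+00 1.539e+01] sd [0.    0.005 0.322] [ 0.547  -0.1199  0.032 ]
```

Contact is felt (15 N). I'll ease off and open.

send_rows(
  motion=[
    {"dx": 0, "dy": 0, "dz": -0.003, "ax": 0, "ay": 0, "az": 0, "hand": 0.5},
    {"dx": 0, "dy": 0, "dz": -0.005, "ax": 0, "ay": 0, "az": 0, "hand": 0.5},
    {"dx": 0, "dy": 0, "dz": -0.005, "ax": 0, "ay": 0, "az": 0, "hand": 0.5},
  ],
)

```text
clock: 19.65
tcp_pos: [0.547, -0.1198, 0.0321]
tool_rot: [1.101, 2.942, 0.0]
wrist_force: [-2.1, 0.6, 6.9]
grip_width: 0.574
grasp_force: 23.8
```

send_rows(
  motion=[
    {"dx": 0, "dy": 0, "dz": 0, "ax": 0, "ay": 0, "az": 0, "hand": 0.61},
    {"dx": 0, "dy": 0, "dz": 0, "ax": 0, "ay": 0, "az": 0, "hand": 0.65},
    {"dx": 0, "dy": 0, "dz": 0, "ax": 0, "ay": 0, "az": 0, "hand": 0.69},
    {"dx": 0, "dy": 0, "dz": 0, "ax": 0, "ay": 0, "az": 0, "hand": 0.75},
    {"dx": 0, "dy": 0, "dz": 0, "ax": 0, "ay": 0, "az": 0, "hand": 0.82},
  ],
)

```text
clock: 20.15
tcp_pos: [0.5469, -0.1198, 0.0318]
tool_rot: [-1.101, -2.942, -0.0]
wrist_force: [0.1, -0.1, 0.0]
grip_width: 0.822
grasp_force: 0.0
```

send_rows(
  motion=[
    {"dx": 0, "dy": 0, "dz": 0, "ax": 0, "ay": 0, "az": 0, "hand": 0.85},
    {"dx": 0, "dy": 0, "dz": 0, "ax": 0, "ay": 0, "az": 0, "hand": 0.85},
    {"dx": 0, "dy": 0, "dz": 0, "ax": 0, "ay": 0, "az": 0, "hand": 0.85},
  ],
)

```text
clock: 20.45
tcp_pos: [0.5469, -0.1198, 0.0319]
tool_rot: [1.101, 2.942, 0.0]
wrist_force: [0.2, 0.9, -0.5]
grip_width: 0.847
grasp_force: 0.0
```

Released with no side load. Rising straight up and moving aside to look.

send_rows(
  motion=[
    {"dx": 0, "dy": 0, "dz": -0.1, "ax": 0, "ay": 0, "az": 0, "hand": 0.85},
    {"dx": 0, "dy": 0, "dz": -0.3, "ax": 0, "ay": 0, "az": 0, "hand": 0.85},
    {"dx": 0, "dy": 0, "dz": -0.6, "ax": 0, "ay": 0, "az": 0, "hand": 0.85},
    {"dx": 0, "dy": 0, "dz": -0.9, "ax": 0, "ay": 0, "az": 0, "hand": 0.85},
    {"dx": 0, "dy": 0, "dz": -1, "ax": 0, "ay": 0, "az": 0, "hand": 0.85},
  ],
)

```text
clock: 20.95
tcp_pos: [0.5484, -0.1202, 0.1561]
tool_rot: [1.099, 2.938, 0.001]
wrist_force: [1.6, 0.4, -0.3]
grip_width: 0.846
grasp_force: 0.0
```

send_rows(
  motion=[
    {"dx": 0, "dy": 0, "dz": -0.3, "ax": 0, "ay": 0, "az": 0, "hand": 0.85},
    {"dx": 0, "dy": -0.3, "dz": -0.6, "ax": 0, "ay": 0, "az": 0, "hand": 0.85},
    {"dx": 0, "dy": -0.6, "dz": -0.8, "ax": 0, "ay": 0, "az": 0, "hand": 0.85},
    {"dx": 0, "dy": -0.9, "dz": -0.8, "ax": 0, "ay": 0, "az": 0, "hand": 0.85},
    {"dx": 0, "dy": -0.9, "dz": -0.8, "ax": 0, "ay": 0, "az": 0, "hand": 0.85},
  ],
)

```text
clock: 21.45
tcp_pos: [0.4738, -0.2035, 0.2491]
tool_rot: [1.104, 2.94, -0.001]
wrist_force: [-0.2, -0.2, 0.6]
grip_width: 0.852
grasp_force: 0.0
```

```bash
python3 s.py; python3 - <<'E'
from h import *
s=read_camera("side");t=read_camera("top")
cv2.imwrite("pics/c7.png",np.hstack([cv2.resize(s[170:310,215:395],(400,311),interpolation=2),cv2.resize(t[185:325,230:410],(400,311),interpolation=2)]))
q=np.array([.547,-.1198,.039]);print(proj("side",q),proj("top",q))
E
```

```text
t 21.45 yaw 48.84 tcp [ 0.4738 -0.2035  0.2491] F [-0.2 -0.2  0.6] T [ 0.008 -0.016 -0.015] w 0.852 g 0.0
avg e6,Tz,Fz [-0.404 -0.018  0.161] sd [0.292 0.014 0.109] [ 0.4759 -0.2012  0.2481]
[340.13922373 261.95256815] [280.9715973  232.22692693]
```

View pics/c7.png

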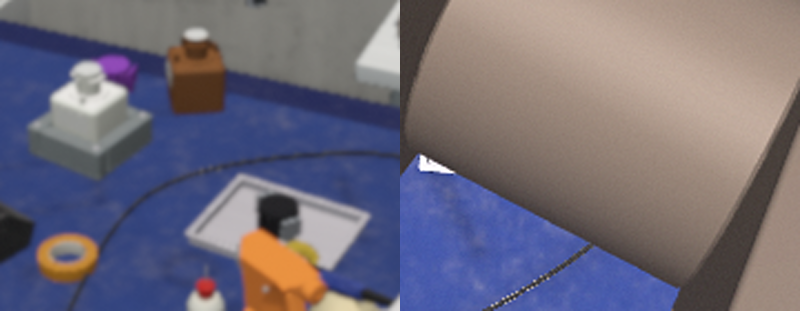

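The cap stands upright mid-tray (side px ≈(340,261), as predicted), the jar is seated in its holder, and the bystanders in view are untouched. Handing in.

```bash
python3 -c "
from station import env
print(env.sign_off())"
```

```text
the job is handed in; nothing more can be done
None
```

The job is handed in: the cap was turned to its stop, lifted off and set upright near the middle of the drip tray, with the jar still seated in its holder; the hand-in returned no verdict.

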